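# Set the blank fan regulator by clicks and put the kettle on the jiko

### The arm

A 6-joint arm with a two-finger parallel gripper is mounted at the origin on the work surface. World frame = base frame: x ahead of the robot, y to its left, z up, the work surface at z = 0. Lengths are in mm, angles in rad, forces in N, time in s.
With the tool pointing down it reaches from about 350 to 975 mm from the base axis. Payload 7.1 kg.
Tool frame: the origin (TCP) lies at the very end of the fingers, on their centre line; the grasp point (between the pads) lies 19 mm behind it; x points along the fingers, y is the direction in which the jaws open and shut, and the axes are right-handed (so a half turn about x gives the same grasp; the last joint's range is limited). The gripper opens to 88 mm and grips with 3 to 60 N. Pads are 20 mm wide; open, the fingers measure 115 mm over their backs; the gripper's body (75 mm by 178 mm) begins 61 mm behind the grasp point.
Start: joints at [1.145, 0.423, 1.63, -0, 1.089, -0.019], TCP at [247.263, 573.991, 222.675] pointing down, gripper open.
Joint ranges: [-3, 3], [-0.9, 2.11], [0.09, 2.58], [-1.31, 4.45], [0.11, 2.69], [-2.54, 2.54]. Speed limits (rad/s): [2.39, 2.39, 3.01, 3.14, 3.14, 3.14].

### API

Orientations are given as a rotation vector (axis times angle).
In Python, from workcell import ctrl gives the robot as it stands. The module is installed in compiled form; this text tells all that it offers.
- The arm moves only by the tool carry_out, never from a script. Its argument "commands" is a list of rows, each a list of 6 numbers: the shift along the tool's x, y, z in m, then the turn, a rotation vector about the tool's x, y, z in degrees. In form: [[tx, ty, tz, rx, ry, rz], ...]. A call has 1 to 8 rows; each row shifts and turns the pose as measured when the row begins, along the tool's axes as they then stand; what a row does not reach is not made up. A row lasts 1/8 s, in which the tool goes at most 62.5 mm and 10.7 degrees, less where a joint would pass 70% of its speed; a pose out of reach is approached as far as the arm can. A call with a gripper value outside its range is refused whole. "grip" is the closure, from 0 (fully open) to 1 (shut), set as the call begins (left out, the last holds). The fingers move at their own pace and stop on an object; the grip force is fixed at half the most. Time passes only in rows, so rows that do not move let the fingers close. It gives the time, the measured TCP pose, the force and the opening at its end, in the units of the state.
- ctrl.get_obs(): the state, without advancing time (a new reading comes with each control period).
- ctrl.get_image(name): name is "side" or "top" or "wrist"; returns a dict with "pixels" (400x640x3 uint8, blue, green, red), "intrinsics" (3x3 intrinsics, pixels), "dist_coeffs" ([k1, k2, p1, p2, k3] as OpenCV has them; the pictures are not rectified), "rvec" (rotation vector, rad) and "tvec" (3), from world to camera coordinates, as OpenCV has them. Camera axes: x right, y down, z forward; pixel columns grow to the right and rows downward; lengths in mm; the calibration is good to about 2 mm. A picture is of the moment at which its call begins. There is no depth.
- ctrl.close_job(): hands the job in, once; it reports no verdict.
The state is a dict: "t": time; "qpos": joint angles; "qvel": joint speeds; "joint_torque": joint torques, N m; "ee_pos": TCP position; "orientation": TCP orientation; "ft_force": force on the tool from outside, world axes, zero at the start; "moment": the same for the moment, N m; "width": finger opening in mm.
Only numpy, scipy, OpenCV 4.12 (cv2) and the standard library are available. Lean on these libraries where they do the work, as an engineer would, in place of code of your own. Each camera call takes 0.05 s, during which the arm holds its last target. There are 200 camera calls.

### The job

The figures have worn off the jiko's fan regulator, so turn its knob anticlockwise until you feel it come up against the off stop, without forcing it, then turn it clockwise exactly three clicks and leave it there. Set the kettle gently down on the jiko's three pot rests, upright and centred, and let go. Leave the other kitchen things where they are.

Things in the scene. Friction and masses are not known exactly. Their poses are not given: they have to be found in the camera images.
- selector_grip (a point): Middle of the fan regulator knob's wing, on its vertical turning axis. Blank black plastic: a round skirt 46 mm across, 8 mm thick, and on it an upright wing 44 mm long, 13 mm thick, 26 mm tall; this point is half way up the wing. x runs along the wing, y across it, z up; the wing looks the same after half a turn. This angle does not tell the setting: where the stop lies differs each time.
- selector_top (a point): Centre of the wing's top, 97 mm above the table, on the turning axis. The clicks: seven notches (off and six more), 36 degrees (0.628 rad) apart. Seen from above, anticlockwise leads to off, clockwise away from it; it starts anywhere between the first and the sixth. Leaving a sprung notch takes 0.08 N m, rising to 0.15 at half a click; past that the next notch pulls the knob in and holds it.
- selector_skirt (a point): Centre of the skirt's upper face, 71 mm above the table, on the turning axis. The stops: past an end notch a springy moulded tab resists, about 0.25 N m at 0.05 rad, 0.4 at 0.1 rad and 0.7 at 0.2 rad, where it breaks. The setting is not measured; the rules call it joint selector: radians clockwise from off (0 off, 0.628 first click, 1.885 third).
- regulator: The regulator's box, fixed to the table: white plastic, 92 x 92 mm, on a wooden pattress 120 x 120 x 12 mm; its flat top is 54 mm above the table. On it a round grey collar, 62 mm across and 8 mm high, then the knob (skirt 9 to 17 mm, wing 17 to 43 mm above the box top). Origin: centre of the underside, below the knob's axis; x and y along its sides, z up.
- jiko_rest (a point): Centre of the jiko's three pot rests, level with their tops: where the middle of the kettle's underside belongs, 88 mm above the table top. The jiko is a round dark metal charcoal stove, 260 mm across the rim, fixed on the lower stone hob beside the table, with a blower piped to it; the rests are steel bars, 12 mm wide, reaching from 38 to 120 mm from the centre, 18 mm above the rim.
- kettle: Round aluminium kettle with lid, 140 mm across and 178 mm from base to the axis of its handle, about 0.6 kg. Origin: centre of its underside (flat, 132 mm across); z up, x towards the spout, which reaches 110 mm from the axis; balanced under the handle.
- kettle_handle (a point): Middle of the kettle's fixed top handle, a level round wooden grip 16 mm in diameter and 76 mm long that runs along x (towards the spout); 178 mm above the kettle's underside, straight above its centre. The lid's knob ends 47 mm below it.
- glass_cup: Bystander: clear glass cup, 72 mm across, 95 mm high. Origin: centre of its underside.
- plate: Bystander: green enamel plate, 220 mm across, 22 mm high. Origin: centre of its underside.
- strainer: Bystander: aluminium tea strainer lying in the plate, bowl 72 mm across and 28 mm high, flat handle 110 mm long to its -x. Origin: centre of the bowl's underside.
- tub: Bystander: closed white plastic tub with blue lid, 128 x 128 x 86 mm. Origin: centre of its underside.
- spoon: Bystander: wooden spoon, 270 mm long, lying along its x, about 20 mm thick. Origin: under its middle.
- turntable_mid (a point): Bystander: top of the middle knob, on the axis, of a red revolving plastic turntable, 220 mm across and 155 mm high in the middle, with four steel jars (62 mm across, tops 105 mm above the table) seated around it 64 mm from the axis.
- turntable (a joint): Angle the turntable has been turned from its start, rad, positive anticlockwise from above; it turns freely when pushed.

How it is judged (in metres and radians):
On the way, in this order (a step that is already met when the one before it is completed fails the run):
1. the knob has been turned back to the off position at its stop (value of joint selector below 0.1 rad), for 0.1 s.
2. the knob has been turned on to the third click (value of joint selector between 1.72 and 2.05 rad), for 0.2 s.
At the end, for the whole second after the job is handed in: the knob rests in the third notch from its off stop (within 0.125 rad), and the kettle stands still and upright on the jiko's three pot rests, its centre within 25 mm of theirs (value of joint selector between 1.76 and 2.01 rad and horizontal distance between kettle and jiko_rest below 0.025 m and z of kettle in the frame of jiko_rest between -0.006 and 0.006 m and angle between kettle's own z axis and vertical below 0.08 rad and linear speed of kettle below 0.02 m/s); the robot touches nothing.
It fails at once if the stop is forced: the knob is pressed more than 0.2 rad past its off position or its last position (value of joint selector below -0.2 rad or value of joint selector above 3.97 rad).
It fails at once if the kettle is dropped or banged on the jiko (over 60 N) (contact force between kettle and jiko above 60 N).
It fails at once if a bystander (glass cup, plate, strainer, tub, spoon) is pushed more than 30 mm, the glass cup is tipped, or the turntable is turned by more than 0.4 rad (distance of any of glass_cup, plate, strainer, tub, spoon from where it was at the start of the episode above 0.03 m or angle between glass_cup's own z axis and vertical above 0.4 rad or value of joint turntable above 0.4 rad or value of joint turntable below -0.4 rad).
It also fails if it takes over 72 s, if anything falls off the work surface, if the arm or the gripper's body presses on something with over 40 N, if the wrist force passes 120 N, or if a joint passes its speed limit or range.

## Working session

There is one attempt and no reset: what is moved stays moved. The work goes in short steps, Python scripts to look and compute and a tool call to move; the robot and the scene stay as the last step left them, time stands still between calls to the robot, and variables do not carry over. Pictures are saved under pics/ and viewed, about 8 in all and at most 12, crops included, and the job is handed in when it is done.

Besides the shell and the picture viewer there is one more tool, called after "Call:" by a JSON object that holds its "method" and its "body". carry_out: Moves the arm, as the interface text tells. Its arguments: {"type":"object","properties":{"commands":{"type":"array"},"grip":{"type":"number"}},"required":["commands"]}

```bash
mkdir -p pics; cat > h.py <<'E'
import numpy as np, cv2
from workcell import ctrl
def snap(n,f=None):
    d=ctrl.get_image(n)
    if f: cv2.imwrite('pics/'+f,d['pixels']); np.save('pics/'+f[:-4]+'.npy',{k:d[k] for k in('intrinsics','dist_coeffs','rvec','tvec')},allow_pickle=True)
    return d
def load(f): return np.load('pics/'+f+'.npy',allow_pickle=True).item()
def ray(d,uv):
    K,D=np.array(d['intrinsics'],float),np.array(d['dist_coeffs'],float)
    p=cv2.undistortPoints(np.array(uv,float).reshape(-1,1,2),K,D).reshape(-1,2)
    R=cv2.Rodrigues(np.array(d['rvec'],float))[0]; t=np.array(d['tvec'],float).ravel()
    v=np.c_[p,np.ones(len(p))]@R; return -R.T@t, v/np.linalg.norm(v,axis=1)[:,None]
def plane(d,uv,z):
    c,v=ray(d,uv); return c+v*((z-c[2])/v[:,2])[:,None]
def tri(d1,u1,d2,u2):
    c1,v1=ray(d1,[u1]);c2,v2=ray(d2,[u2]);v1,v2=v1[0],v2[0]
    s=np.linalg.lstsq(np.c_[v1,-v2],c2-c1,rcond=None)[0]
    a,b=c1+s[0]*v1,c2+s[1]*v2; return (a+b)/2,np.linalg.norm(a-b)
def proj(d,P): return cv2.projectPoints(np.array(P,float).reshape(-1,1,3),np.array(d['rvec'],float),np.array(d['tvec'],float),np.array(d['intrinsics'],float),np.array(d['dist_coeffs'],float))[0].reshape(-1,2)
E
python3 - <<'E'
from h import *
for n in('top','side','wrist'):
    d=snap(n,n+'0.png'); print(n,ray(d,[[320,200]]))
print(ctrl.get_obs())
E
```

```text
top (array([ 307.36660212,   79.66192636, 1597.35647797]), array([[ 0.15825302,  0.02721862, -0.98702337]]))
side (array([ 399.83768628, -590.5842519 ,  979.55872675]), array([[ 0.1125001 ,  0.61811859, -0.77799302]]))
wrist (array([176.12456155, 604.97666946, 383.0699123 ]), array([[ 0.27163621, -0.12667715, -0.95402656]]))
{'t': 0.15, 'qpos': array([ 1.14500297e+00,  4.23705828e-01,  1.63046653e+00,  7.56785932e-06,
        1.08861700e+00, -1.90021411e-02]), 'qvel': array([ 0.00030535, -0.00151235, -0.00061124, -0.00031459, -0.0001053 ,
       -0.00140819]), 'joint_torque': array([-5.12563147e-04, -5.44980741e+01, -2.73917735e+01,  6.43415283e-02,
        2.04162224e-02, -7.27102474e-05]), 'ee_pos': array([247.09340176, 573.62692832, 222.07379873]), 'orientation': array([ 0.31818792,  1.54741157, -0.32002953]), 'ft_force': array([ 0.0141309 , -0.74443068,  0.60599038]), 'moment': array([-0.04052435, -0.05411263,  0.01821387]), 'width': 87.62895943352004}
```

View pics/top0.png

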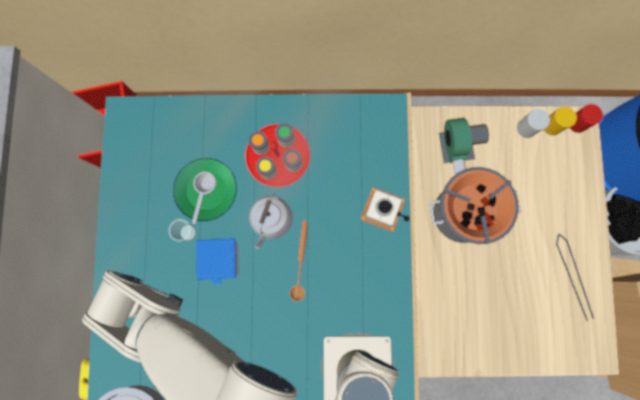

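View pics/side0.png

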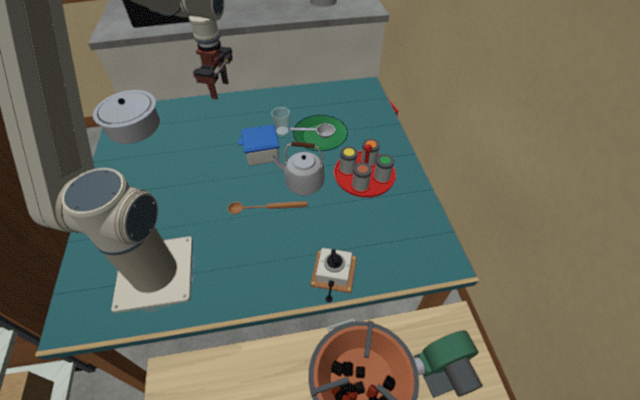

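Top view: knob about (385,207), kettle (268,215) with spout end near (260,245), jiko (480,205), turntable (278,155). In the side view, knob about (334,258), kettle (304,172) and jiko (363,370). Next I'll enlarge the parts that matter.

```bash
python3 - <<'E'
from h import *
t=cv2.imread('pics/top0.png');s=cv2.imread('pics/side0.png')
def cr(i,x,y,w,h): return cv2.resize(i[y:y+h,x:x+w],(400,300),interpolation=cv2.INTER_CUBIC)
o=np.vstack([np.hstack([cr(t,355,180,64,48),cr(t,236,185,72,54) ]),np.hstack([cr(s,302,240,64,48),cr(s,264,135,80,60)])])
cv2.imwrite('pics/crop1.png',o)
T,S=load('top0'),load('side0')
print(plane(T,[[384,207]],97),plane(S,[[334,252]],97))
print(plane(T,[[266,211]],178),tri(T,[266,211],S,[303,145]))
# jiko: terracotta mask
E
```

```text
[[524.12502339 -84.94346385  97.        ]] [[532.15844394 -80.95243114  97.        ]]
[[501.75709052 283.72484588 178.        ]] (array([502.67564579, 284.06105917, 175.78150717]), np.float64(1.2181111496361197))
```

View pics/crop1.png

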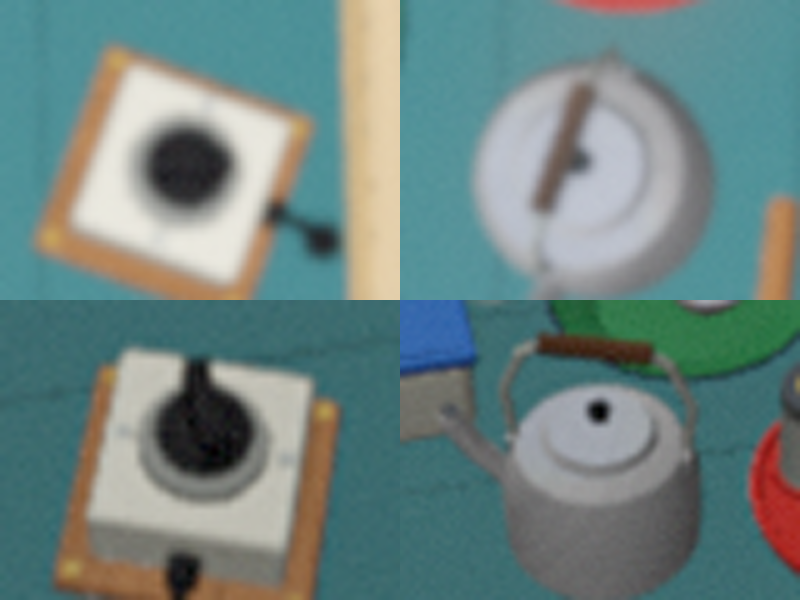

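```bash
cat >> h.py <<'E'
from scipy.spatial.transform import Rotation as Ro
def state(): 
    o=ctrl.get_obs(); return o,np.array(o['ee_pos']),Ro.from_rotvec(o['orientation'])
def go(P,yaw=None,n=8):
    """per-row shift (m, tool axes, turn 0) to P; yaw = wanted world angle of tool y (mod pi), tool down"""
    o,p,R=state(); M=R.as_matrix()
    print('pos',p.round(1),'ydir deg',np.degrees(np.arctan2(M[1,1],M[0,1])).round(1),'x',M[:,0].round(3),'z',M[:,2].round(3),'q',np.round(o['qpos'],2),'t',o['t'],'F',np.round(o['ft_force'],1),'M',np.round(o['moment'],2),'w',round(o['width'],1))
    if P is not None: print('shift tool mm',(M.T@(np.array(P)-p)).round(1),' world',(np.array(P)-p).round(1))
    if yaw is not None:
        for a in (yaw,yaw+180):
            y=np.array([np.cos(np.radians(a)),np.sin(np.radians(a)),0]);x=np.array([0,0,-1.]);T=np.c_[x,y,np.cross(x,y)]
            print('turn deg',np.degrees((R.inv()*Ro.from_matrix(T)).as_rotvec()).round(1))
E
python3 - <<'E'
from h import *
T,S=load('top0'),load('side0')
print(plane(T,[[385.1,206.4]],75),plane(S,[[334.8,260.8]],71),tri(T,[385.1,206.4],S,[334.8,260]))
# jiko terracotta/grey rim
for f,d,c in(('top0',T,(480,205)),('side0',S,(363,370))):
    i=cv2.imread(f'pics/{f}.png'); h=cv2.cvtColor(i,cv2.COLOR_BGR2HSV)
    m=((h[...,0]<15)&(h[...,1]>90)&(h[...,2]>90)).astype(np.uint8); q=np.zeros_like(m); cv2.circle(q,c,60,1,-1); m*=q
    m=cv2.morphologyEx(m,cv2.MORPH_OPEN,np.ones((3,3)))
    p=np.argwhere(m)[:,::-1].astype(np.float32); hu=cv2.convexHull(p).reshape(-1,2); e=cv2.fitEllipse(hu); print(f,e,hu[:,1].max())
    for z in (50,70): 
        w=plane(d,hu,z)[:,:2].astype(np.float32); print(z,cv2.minEnclosingCircle(w),cv2.fitEllipse(w)[:2])
# kettle axis: handle brown mask
print(tri(T,[266,211],S,[303,145]))
e=[[236+582*.18,185+90*.18],[236+543*.18-0,185+208*.18]];e=[[236+(582-400)*.18,185+90*.18],[236+(543-400)*.18,185+208*.18]]
w=plane(T,e,178);print(e,w,np.linalg.norm(w[0]-w[1]))
b=[[264+(540-400)*.2,135+345*.2-60],[264+(652-400)*.2,135+352*.2-60]]
print(plane(S,b,178)); [print(tri(T,e[i],S,b[1-i])) for i in (0,1)]
go([527,-83,260],90)
o=cv2.resize(np.hstack([cv2.imread('pics/top0.png')[160:250,425:535]]),(660,540),interpolation=cv2.INTER_CUBIC); cv2.imwrite('pics/jk.png',o)
E
```

```text
[[529.2664305  -90.98794585  75.        ]] [[532.39847531 -94.58644337  71.        ]] (array([531.54762172, -91.58412571,  69.91630323]), np.float64(3.048166538191351))
top0 ((479.449462890625, 204.9578857421875), (68.91648864746094, 72.04505920410156), 132.4910888671875) 240.0
50 ((537.6143188476562, -408.4557800292969), 118.78597259521484) ((537.5775146484375, -408.2005615234375), (236.01235961914062, 236.65533447265625))
70 ((534.6383056640625, -402.1467590332031), 117.2505874633789) ((534.6019897460938, -401.8948059082031), (232.96185302734375, 233.59649658203125))
side0 ((363.32904052734375, 378.06158447265625), (98.71759033203125, 106.76229858398438), 153.6154327392578) 399.0
50 ((538.9555053710938, -398.2287292480469), 119.98336029052734) ((539.0106201171875, -397.58197021484375), (236.83847045898438, 239.4594268798828))
70 ((535.9623413085938, -402.36724853515625), 117.4018325805664) ((536.0162353515625, -401.7345275878906), (231.7427520751953, 234.30731201171875))
(array([502.67564579, 284.06105917, 175.78150717]), np.float64(1.2181111496361197))
[[268.76, 201.2], [261.74, 222.44]] [[531.9990486  275.72538655 178.        ]
 [466.6813416  296.18758803 178.        ]] 68.44782347156915
[[468.55237838 293.03064544 178.        ]
 [539.02333846 273.10930821 178.        ]]
(array([536.06481126, 276.20750034, 174.63909172]), np.float64(6.98175200544975))
(array([467.96572273, 296.76330386, 174.48932677]), np.float64(1.7702395892759042))
pos [247.1 573.6 222.1] ydir deg 66.7 x [-0.001 -0.001 -1.   ] z [ 0.918 -0.396 -0.   ] q [ 1.15  0.42  1.63  0.    1.09 -0.02] t 0.15 F [ 0.  -0.7  0.6] M [-0.04 -0.05  0.02] w 87.6
shift tool mm [ -37.4 -492.3  516.9]  world [ 279.9 -656.6   37.9]
turn deg [-23.3  -0.    0.1]
turn deg [1.567e+02 1.000e-01 0.000e+00]
```

View pics/jk.png

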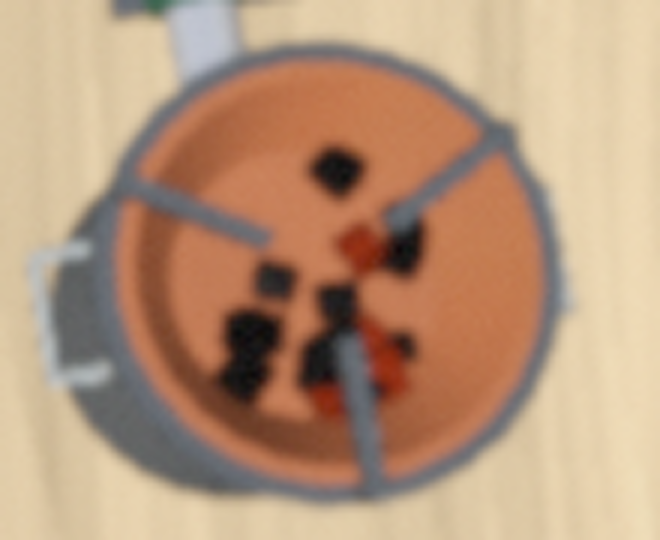

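Call:
{"method": "carry_out", "body": {"commands": [[-0.005,-0.041,0.043,0,0,0],[-0.005,-0.041,0.043,0,0,0],[-0.005,-0.041,0.043,0,0,0],[-0.005,-0.041,0.043,0,0,0],[-0.005,-0.041,0.043,0,0,0],[-0.005,-0.041,0.043,0,0,0],[-0.005,-0.041,0.043,0,0,0],[-0.005,-0.041,0.043,0,0,0]]}}

```text
t: 1.15
ee_pos: [437.3, 126.9, 262.2]
orientation: [0.312, 1.547, -0.314]
ft_force: [2.2, -0.1, 0.3]
width: 87.9
```

Call:
{"method": "carry_out", "body": {"commands": [[0,-0.041,0.043,0,0,0],[0,-0.041,0.043,0,0,0],[0,-0.041,0.043,0,0,0],[0,-0.041,0.043,0,0,0],[0,0,0,0,0,0]]}}

```text
t: 1.78
ee_pos: [535.1, -102.4, 263.1]
orientation: [0.316, 1.544, -0.317]
ft_force: [-0.9, -0.2, -0.3]
width: 87.6
```

```bash
python3 - <<'E'
from h import *
T=load('top0')
w=plane(T,[[425+x/6,160+y/6] for x,y in((268,240),(393,222),(347,338))],88);print(w,w.mean(0))
go([530,-89,230],90)
d=snap('wrist','w1.png'); print(proj(d,[[530,-89,97],[530,-89,71]]))
E
```

```text
[[ 547.1006031  -364.79926801   88.        ]
 [ 556.68179765 -433.38304902   88.        ]
 [ 493.45794145 -405.10868762   88.        ]] [ 532.4134474  -401.09700155   88.        ]
pos [ 535.1 -102.4  263.1] ydir deg 66.9 x [ 0.003 -0.001 -1.   ] z [ 0.919 -0.393  0.003] q [-0.21  0.26  1.77 -0.    1.11 -1.38] t 1.775 F [-0.9 -0.2 -0.3] M [-0.    0.   -0.02] w 87.6
shift tool mm [ 33.1  10.3 -10.1]  world [ -5.1  13.4 -33.1]
turn deg [-23.1   0.2   0. ]
turn deg [156.9   0.   -0.3]
[[331.78595317 167.31630034]
 [331.1280335  162.55713641]]
```

View pics/w1.png

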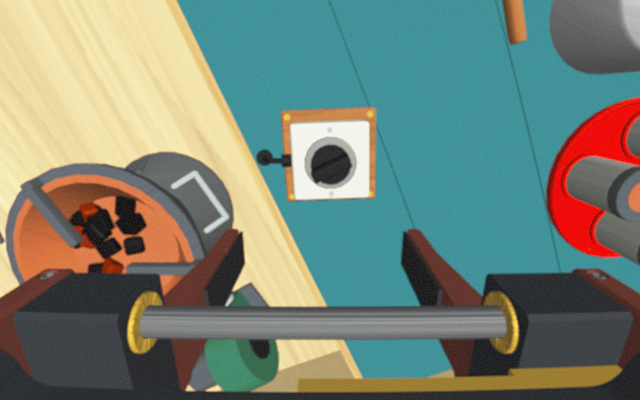

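Wrist view: the knob is at about (330,163) in the middle of the box, with the wing running diagonally from lower left to upper right. I'll enlarge it for the angle.

```bash
python3 - <<'E'
from h import *
i=cv2.imread('pics/w1.png')[130:196,287:375]; i=cv2.convertScaleAbs(i,alpha=2.5); cv2.imwrite('pics/w1c.png',cv2.resize(i,None,fx=8,fy=8,interpolation=cv2.INTER_CUBIC))
E
```

```text
(no output)
```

View pics/w1c.png

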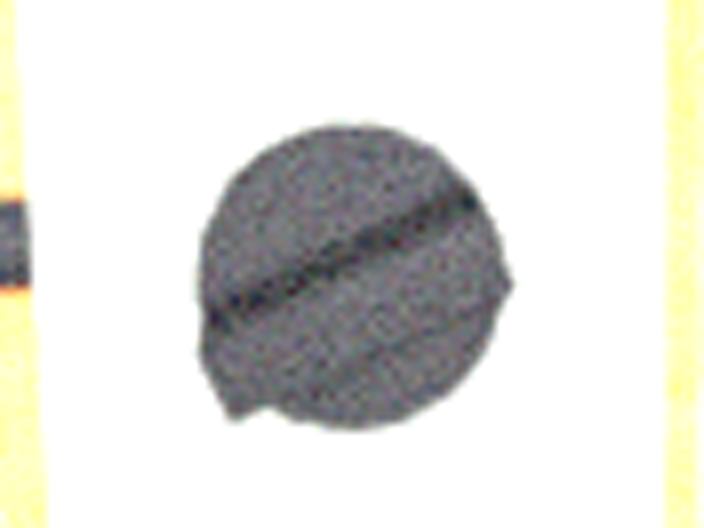

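```bash
python3 - <<'E'
from h import *
d=load('w1')
c=np.array([(235,418),(205,330),(478,208),(512,285)])/8+[287,130]
w=plane(d,c,97);print(w[:,:2].round(1),w.mean(0));
for a,b in((0,3),(1,2),(0,1),(3,2)):
    v=w[b]-w[a];print(np.linalg.norm(v),np.degrees(np.arctan2(v[1],v[0])))
s=plane(d,[[287+353/8,130+278/8]],71);print('skirt',s)
go(list(w.mean(0)[:2])+[200],0)
E
```

```text
[[ 538.4 -110.1]
 [ 526.  -109. ]
 [ 525.1  -70.2]
 [ 536.2  -69.9]] [531.42317208 -89.83153466  97.        ]
40.247533418518 93.12464700936977
38.780035026634394 91.28788489068398
12.464881318670528 174.82493299844427
11.095735193783867 -178.48613243606243
skirt [[532.29702978 -89.96634888  71.        ]]
pos [ 534.1 -100.7  262.8] ydir deg 66.9 x [ 0.002 -0.    -1.   ] z [ 0.92  -0.392  0.002] q [-0.21  0.26  1.77 -0.    1.11 -1.38] t 1.825 F [-0.4  0.2 -0.4] M [ 0.02  0.02 -0.  ] w 87.6
shift tool mm [62.8  8.9 -6.8]  world [ -2.7  10.9 -62.8]
turn deg [66.9  0.1 -0.1]
turn deg [-1.131e+02  1.000e-01  1.000e-01]
```

Call:
{"method": "carry_out", "body": {"commands": [[0,0,0,9.3,0,0],[0,0,0,9.3,0,0],[0,0,0,9.3,0,0],[0,0,0,9.3,0,0],[0,0,0,9.3,0,0],[0,0,0,9.3,0,0],[0,0,0,9.3,0,0],[0,0,0,0,0,0]]}}

```text
t: 2.82
ee_pos: [527.4, -88.0, 261.1]
orientation: [1.204, 1.22, -1.206]
ft_force: [-0.9, 0.8, 0.7]
width: 87.9
```

```bash
python3 - <<'E'
from h import *
go([531.5,-90,130],2)
E
```

```text
pos [527.4 -88.  261.1] ydir deg 0.4 x [-0.006  0.004 -1.   ] z [ 0.007 -1.    -0.004] q [-0.19  0.25  1.79  0.    1.11 -0.2 ] t 2.825 F [-0.9  0.8  0.7] M [-0.08  0.02  0.03] w 87.9
shift tool mm [131.    4.9   2.5]  world [   4.1   -2.  -131.1]
turn deg [-1.6 -0.2  0.3]
turn deg [178.4   0.5   0.4]
```

Call:
{"method": "carry_out", "body": {"commands": [[0.033,0.002,0.001,-1.6,-0.2,0.3],[0.033,0.002,0.001,0,0,0],[0.033,0.001,0.001,0,0,0],[0.033,0,0,0,0,0],[0,0,0,0,0,0]]}}

```text
t: 3.45
ee_pos: [531.5, -85.9, 126.9]
orientation: [1.165, 1.238, -1.163]
ft_force: [-0.3, -0.2, 0.5]
width: 87.9
```

```bash
python3 - <<'E'
from h import *
go([531.5,-90,76],2)
E
```

```text
pos [531.5 -85.9 126.9] ydir deg 3.5 x [ 0.001  0.001 -1.   ] z [ 0.061 -0.998 -0.001] q [-0.18  0.43  1.89  0.    0.82 -0.24] t 3.45 F [-0.3 -0.2  0.5] M [-0.07  0.05 -0.  ] w 87.9
shift tool mm [50.9 -0.2  4.1]  world [  0.   -4.1 -50.9]
turn deg [ 1.5 -0.1 -0. ]
turn deg [-1.785e+02  1.000e-01 -1.000e-01]
```

Call:
{"method": "carry_out", "body": {"commands": [[0.017,0,0.003,1,0,0],[0.017,0,0.001,0,0,0],[0.016,0,0,0,0,0],[0,0,0,0,0,0]]}}

```text
t: 3.95
ee_pos: [533.4, -89.8, 76.4]
orientation: [1.178, 1.227, -1.172]
ft_force: [-0.5, -0.5, -0.0]
width: 87.9
```

```bash
python3 - <<'E'
from h import *
go([531.5,-90,76],2)
d=snap('wrist','w2.png')
E
```

```text
pos [533.4 -89.8  76.4] ydir deg 2.6 x [ 0.004  0.    -1.   ] z [ 0.046 -0.999 -0.   ] q [-0.19  0.52  1.91  0.    0.71 -0.24] t 3.95 F [-0.5 -0.5 -0. ] M [-0.1   0.08 -0.02] w 87.9
shift tool mm [ 0.3 -1.9  0.1]  world [-1.9 -0.2 -0.4]
turn deg [ 0.6 -0.  -0.3]
turn deg [-179.4    0.4   -0. ]
```

View pics/w2.png

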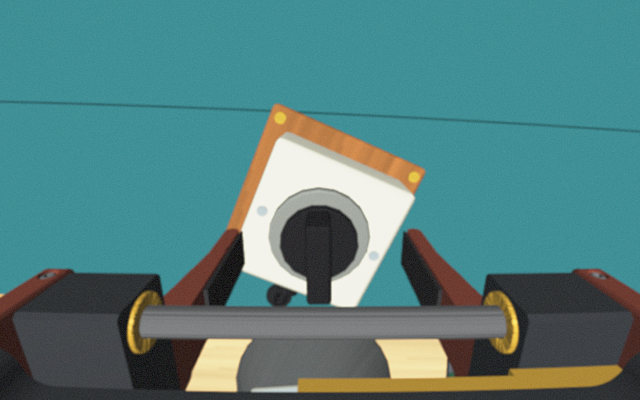

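The wing stands centred between the fingers, at about (318,255), and is aligned with them. I'll close on it now.

Call:
{"method": "carry_out", "body": {"commands": [[0,0,0,0,0,0],[0,0,0,0,0,0],[0,0,0,0,0,0],[0,0,0,0,0,0],[0,0,0,0,0,0]], "grip": 1}}

```text
t: 4.62
ee_pos: [535.2, -90.1, 78.6]
orientation: [1.179, 1.224, -1.169]
ft_force: [-0.2, 0.5, 0.0]
width: 41.0
```

```bash
python3 - <<'E'
from h import *
go([531.5,-90,76],2)
E
```

```text
pos [535.2 -90.1  78.6] ydir deg 2.6 x [ 0.009 -0.    -1.   ] z [ 0.046 -0.999  0.001] q [-0.19  0.51  1.9   0.    0.72 -0.24] t 4.625 F [-0.2  0.5  0. ] M [-0.06  0.01 -0.01] w 41.0
shift tool mm [ 2.6 -3.7 -0.3]  world [-3.7  0.1 -2.6]
turn deg [ 0.6  0.  -0.5]
turn deg [-1.794e+02  8.000e-01  1.000e-01]
```

Call:
{"method": "carry_out", "body": {"commands": [[0.0025,-0.003,0,0,0,-0.5],[0.0005,-0.001,0,0,0,0],[0,0,0,0,0,0],[0,0,0,0,0,0],[0,0,0,0,0,0]]}}

```text
t: 5.25
ee_pos: [531.3, -90.3, 75.4]
orientation: [1.175, 1.23, -1.176]
ft_force: [0.4, -0.1, -0.2]
width: 13.1
```

```bash
python3 - <<'E'
from h import *
go([531.5,-90,76],2)
E
```

```text
pos [531.3 -90.3  75.4] ydir deg 2.6 x [-0.    -0.001 -1.   ] z [ 0.046 -0.999  0.001] q [-0.19  0.52  1.91 -0.    0.72 -0.23] t 5.25 F [ 0.4 -0.1 -0.2] M [-0.02  0.09  0.14] w 13.1
shift tool mm [-0.6  0.3 -0.3]  world [0.2 0.3 0.6]
turn deg [0.6 0.  0. ]
turn deg [-1.794e+02 -0.000e+00  1.000e-01]
```

Call:
{"method": "carry_out", "body": {"commands": [[0,0,0,-4,0,0],[0,0,0,0,0,0]]}}

```text
t: 5.5
ee_pos: [531.2, -90.3, 75.4]
orientation: [1.122, 1.262, -1.124]
ft_force: [0.7, 1.0, -0.7]
width: 13.4
```

```bash
python3 - <<'E'
from h import *
go([531.5,-90,76])
E
```

```text
pos [531.2 -90.3  75.4] ydir deg 6.7 x [-0.    -0.001 -1.   ] z [ 0.116 -0.993  0.001] q [-0.19  0.52  1.91 -0.    0.72 -0.31] t 5.5 F [ 0.7  1.  -0.7] M [-0.11  0.08 -0.07] w 13.4
shift tool mm [-0.6  0.3 -0.3]  world [0.3 0.3 0.6]
```

Call:
{"method": "carry_out", "body": {"commands": [[0,0,0,-3,0,0],[0,0,0,0,0,0]]}}

```text
t: 5.75
ee_pos: [531.1, -90.3, 75.4]
orientation: [1.085, 1.283, -1.086]
ft_force: [0.3, -0.4, -0.2]
width: 12.7
```

```bash
python3 - <<'E'
from h import *
go([531.5,-90,76])
E
```

```text
pos [531.1 -90.3  75.4] ydir deg 9.5 x [-0.    -0.001 -1.   ] z [ 0.166 -0.986  0.001] q [-0.19  0.52  1.91 -0.    0.72 -0.36] t 5.75 F [ 0.3 -0.4 -0.2] M [-0.07  0.05 -0.12] w 12.7
shift tool mm [-0.6  0.4 -0.3]  world [0.4 0.3 0.6]
```

Call:
{"method": "carry_out", "body": {"commands": [[0,0,0,-6,0,0],[0,0,0,-6,0,0],[0,0,0,-6,0,0],[0,0,0,-6,0,0],[0,0,0,-6,0,0],[0,0,0,0,0,0]]}}

```text
t: 6.5
ee_pos: [530.7, -90.5, 75.4]
orientation: [0.684, 1.461, -0.686]
ft_force: [0.4, -1.1, -0.5]
width: 12.8
```

```bash
python3 - <<'E'
from h import *
go([531.5,-90,76])
E
```

```text
pos [530.7 -90.5  75.4] ydir deg 39.7 x [-0.001 -0.001 -1.   ] z [ 0.639 -0.769  0.   ] q [-0.19  0.52  1.91 -0.    0.72 -0.88] t 6.5 F [ 0.4 -1.1 -0.5] M [-0.02  0.03 -0.02] w 12.8
shift tool mm [-0.6  0.9  0.1]  world [0.8 0.5 0.6]
```

Near the next notch with almost no torque. Next test, in small steps.

Call:
{"method": "carry_out", "body": {"commands": [[0,0,0,-5,0,0],[0,0,0,0,0,0]]}}

```text
t: 6.75
ee_pos: [530.7, -90.6, 75.4]
orientation: [0.621, 1.48, -0.623]
ft_force: [-0.1, 0.5, -0.6]
width: 13.2
```

```bash
python3 - <<'E'
from h import *
go([531.5,-90,76])
E
```

```text
pos [530.7 -90.6  75.4] ydir deg 44.4 x [-0.001 -0.001 -1.   ] z [ 0.7   -0.714 -0.   ] q [-0.19  0.52  1.91 -0.    0.72 -0.96] t 6.75 F [-0.1  0.5 -0.6] M [-0.08 -0.02 -0.07] w 13.2
shift tool mm [-0.6  1.   0.2]  world [0.8 0.6 0.6]
```

Call:
{"method": "carry_out", "body": {"commands": [[0,0,0,-2.5,0,0],[0,0,0,0,0,0]]}}

```text
t: 7.0
ee_pos: [530.7, -90.6, 75.4]
orientation: [0.592, 1.489, -0.594]
ft_force: [-0.0, 0.1, -0.1]
width: 13.1
```

```bash
python3 - <<'E'
from h import *
go([531.5,-90,76])
E
```

```text
pos [530.7 -90.6  75.4] ydir deg 46.5 x [-0.001 -0.001 -1.   ] z [ 0.726 -0.688 -0.   ] q [-0.19  0.52  1.91 -0.    0.72 -1.  ] t 7.0 F [-0.   0.1 -0.1] M [-0.08  0.01 -0.05] w 13.1
shift tool mm [-0.6  1.   0.2]  world [0.8 0.6 0.6]
```

Call:
{"method": "carry_out", "body": {"commands": [[0,0,0,-6,0,0],[0,0,0,-6,0,0],[0,0,0,-6,0,0],[0,0,0,-6,0,0],[0,0,0,-5,0,0],[0,0,0,0,0,0]]}}

```text
t: 7.75
ee_pos: [530.5, -90.9, 75.4]
orientation: [0.2, 1.562, -0.203]
ft_force: [0.9, -0.0, -0.4]
width: 13.1
```

```bash
python3 - <<'E'
from h import *
go([531.5,-90,76])
E
```

```text
pos [530.5 -90.9  75.4] ydir deg 75.3 x [-0.001 -0.001 -1.   ] z [ 0.967 -0.254 -0.001] q [-0.19  0.52  1.91 -0.    0.72 -1.5 ] t 7.75 F [ 0.9 -0.  -0.4] M [-0.06  0.01 -0.02] w 13.1
shift tool mm [-0.6  1.2  0.8]  world [1.  0.9 0.6]
```

Call:
{"method": "carry_out", "body": {"commands": [[0,0,0,-5,0,0],[0,0,0,0,0,0]]}}

```text
t: 8.0
ee_pos: [530.4, -91.0, 75.4]
orientation: [0.137, 1.568, -0.139]
ft_force: [0.0, -0.3, -0.8]
width: 12.9
```

```bash
python3 - <<'E'
from h import *
go([531.5,-90,76])
E
```

```text
pos [530.4 -91.   75.4] ydir deg 79.9 x [-0.001 -0.001 -1.   ] z [ 0.985 -0.175 -0.001] q [-0.19  0.52  1.91 -0.    0.72 -1.58] t 8.0 F [ 0.  -0.3 -0.8] M [-0.22  0.01 -0.28] w 12.9
shift tool mm [-0.6  1.2  0.9]  world [1.1 1.  0.6]
```

Call:
{"method": "carry_out", "body": {"commands": [[0,0,0,-1.2,0,0],[0,0,0,0,0,0]]}}

```text
t: 8.25
ee_pos: [530.4, -91.0, 75.4]
orientation: [0.124, 1.568, -0.126]
ft_force: [-1.0, 0.3, 0.1]
width: 12.3
```

```bash
python3 - <<'E'
from h import *
go([531.5,-90,76])
E
```

```text
pos [530.4 -91.   75.4] ydir deg 80.9 x [-0.001 -0.001 -1.   ] z [ 0.987 -0.159 -0.001] q [-0.19  0.52  1.91 -0.    0.72 -1.6 ] t 8.25 F [-1.   0.3  0.1] M [-0.25  0.02 -0.34] w 12.3
shift tool mm [-0.6  1.1  0.9]  world [1.1 1.  0.6]
```

The off stop is felt: 0.34 N m about 4.5° past the notch near 76.3°. Three clicks clockwise puts the knob at about −31.7°.

Call:
{"method": "carry_out", "body": {"commands": [[0,0,0,6,0,0],[0,0,0,6,0,0],[0,0,0,6,0,0],[0,0,0,6,0,0],[0,0,0,6,0,0],[0,0,0,6,0,0],[0,0,0,5,0,0],[0,0,0,0,0,0]]}}

```text
t: 9.25
ee_pos: [530.7, -90.5, 75.4]
orientation: [0.702, 1.454, -0.705]
ft_force: [0.6, -0.7, 0.1]
width: 13.1
```

```bash
python3 - <<'E'
from h import *
go([531.5,-90,76])
E
```

```text
pos [530.7 -90.5  75.4] ydir deg 38.3 x [-0.001 -0.002 -1.   ] z [ 0.62  -0.784  0.001] q [-0.19  0.52  1.91 -0.    0.72 -0.86] t 9.25 F [ 0.6 -0.7  0.1] M [-0.07  0.11 -0.02] w 13.1
shift tool mm [-0.6  0.9  0.1]  world [0.8 0.5 0.6]
```

Call:
{"method": "carry_out", "body": {"commands": [[0,0,0,6,0,0],[0,0,0,6,0,0],[0,0,0,6,0,0],[0,0,0,6,0,0],[0,0,0,6,0,0],[0,0,0,4,0,0],[0,0,0,0,0,0]]}}

```text
t: 10.12
ee_pos: [531.2, -90.3, 75.4]
orientation: [1.156, 1.24, -1.159]
ft_force: [0.5, -0.3, 0.4]
width: 12.8
```

Call:
{"method": "carry_out", "body": {"commands": [[0,0,0,6,0,0],[0,0,0,6,0,0],[0,0,0,6,0,0],[0,0,0,6,0,0],[0,0,0,6,0,0],[0,0,0,2,0,0],[0,0,0,0,0,0]]}}

```text
t: 11.0
ee_pos: [531.7, -90.4, 75.4]
orientation: [1.557, 0.935, -1.558]
ft_force: [0.4, -0.2, 0.3]
width: 12.6
```

```bash
python3 - <<'E'
from h import *
go([531.5,-90,76],-31.7)
E
```

```text
pos [531.7 -90.4  75.4] ydir deg -27.9 x [ 0.001 -0.003 -1.   ] z [-0.468 -0.884  0.002] q [-0.19  0.52  1.91 -0.    0.72  0.3 ] t 11.0 F [ 0.4 -0.2  0.3] M [-0.07  0.17 -0.18] w 12.6
shift tool mm [-0.6 -0.4 -0.3]  world [-0.2  0.4  0.6]
turn deg [ 3.8  0.1 -0.1]
turn deg [-176.2    0.2    0.2]
```

Call:
{"method": "carry_out", "body": {"commands": [[0,0,0,3.8,0,0],[0,0,0,0,0,0]]}}

```text
t: 11.25
ee_pos: [531.8, -90.4, 75.4]
orientation: [1.6, 0.894, -1.602]
ft_force: [1.0, -0.2, -0.6]
width: 13.1
```

```bash
python3 - <<'E'
from h import *
go([531.5,-90,76],-31.7)
E
```

```text
pos [531.8 -90.4  75.4] ydir deg -31.5 x [ 0.001 -0.003 -1.   ] z [-0.522 -0.853  0.002] q [-0.19  0.52  1.91 -0.    0.72  0.36] t 11.25 F [ 1.  -0.2 -0.6] M [-0.07  0.1  -0.06] w 13.1
shift tool mm [-0.6 -0.4 -0.2]  world [-0.3  0.4  0.6]
turn deg [ 0.2  0.1 -0.1]
turn deg [-179.8    0.2    0.2]
```

Call:
{"method": "carry_out", "body": {"commands": [[0,0,0,0.4,0,0],[0,0,0,0,0,0],[0,0,0,0,0,0],[-0.001,0,0,0,0,0],[-0.001,0,0,0,0,0],[-0.001,0,0,0,0,0]], "grip": 0}}

```text
t: 12.0
ee_pos: [531.5, -90.2, 78.6]
orientation: [1.602, 0.893, -1.604]
ft_force: [0.3, -0.1, -0.2]
width: 69.3
```

Call:
{"method": "carry_out", "body": {"commands": [[-0.03,0,0,0,0,0],[-0.05,0,0,0,0,0],[-0.05,0,0,0,0,0],[-0.05,0,0,0,0,0],[0,0,0,0,0,0]]}}

```text
t: 12.62
ee_pos: [531.2, -89.7, 263.9]
orientation: [1.601, 0.894, -1.605]
ft_force: [0.6, -0.0, 0.3]
width: 87.8
```

```bash
python3 - <<'E'
from h import *
d=snap('wrist','w3.png'); u=proj(d,[[531.5,-90,90]])[0].astype(int); print(u)
i=d['pixels'][max(u[1]-33,0):u[1]+33,u[0]-44:u[0]+44]; i=cv2.convertScaleAbs(i,alpha=2.5); cv2.imwrite('pics/w3c.png',cv2.resize(i,None,fx=8,fy=8,interpolation=cv2.INTER_CUBIC))
go([503,284,250],72.6)
E
```

```text
[322 176]
pos [529.8 -89.5 261.7] ydir deg -31.6 x [-0.005 -0.002 -1.   ] z [-0.524 -0.852  0.004] q [-0.19  0.25  1.78 -0.    1.11  0.37] t 12.675 F [-0.  -0.1  0.3] M [-0.08  0.08  0.01] w 87.8
shift tool mm [  11.3 -218.7 -304. ]  world [-26.8 373.5 -11.7]
turn deg [-104.2   -0.     0.3]
turn deg [75.8  0.3  0. ]
```

View pics/w3c.png

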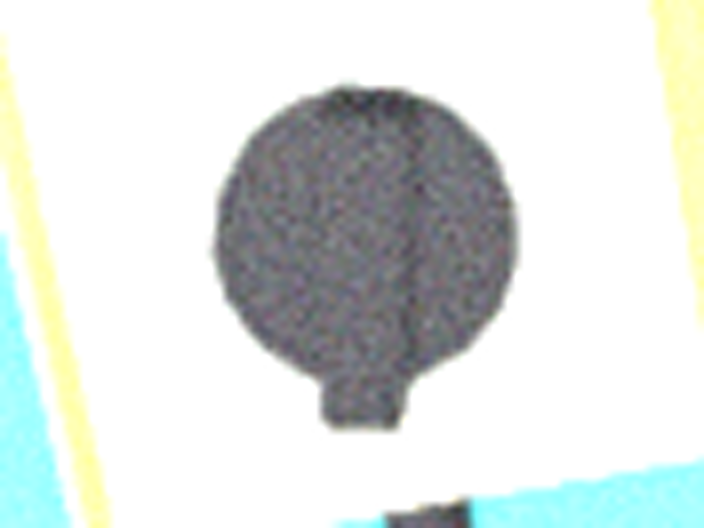

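The wing is upright in the picture, so it lies in line with the jaw pads at the third notch. Next, the kettle.

Call:
{"method": "carry_out", "body": {"commands": [[0,-0.031,-0.0435,0,0,0],[0,-0.031,-0.0435,0,0,0],[0,-0.031,-0.0435,0,0,0],[0,-0.031,-0.0435,0,0,0],[0,-0.031,-0.0435,0,0,0],[0,-0.031,-0.0435,0,0,0],[0,0,0,-10.4,0,0],[0,0,0,-10.4,0,0]]}}

```text
t: 13.68
ee_pos: [500.6, 238.4, 246.9]
orientation: [1.323, 1.128, -1.366]
ft_force: [-0.0, 0.7, -0.2]
width: 87.9
```

Call:
{"method": "carry_out", "body": {"commands": [[0,0,0,-10.4,0,0],[0,0,0,-10.4,0,0],[0,0,0,-10.4,0,0],[0,0,0,-10.4,0,0],[0,0,0,-10.4,0,0],[0,0,0,-10.4,0,0],[0,0,0,-10.4,0,0],[0,0,0,-10.4,0,0]]}}

```text
t: 14.68
ee_pos: [491.4, 235.0, 230.0]
orientation: [0.181, 1.61, -0.222]
ft_force: [-0.6, -0.6, 0.3]
width: 88.0
```

```bash
python3 - <<'E'
from h import *
go([503,284,250],72.6)
d=snap('wrist','w4.png'); print(proj(d,[[503,284,178],[467,296,178],[534,276,178]]))
E
```

```text
pos [491.4 235.  230. ] ydir deg 75.4 x [-0.052 -0.019 -0.998] z [ 0.966 -0.253 -0.045] q [ 0.42  0.32  1.77  0.    1.11 -0.89] t 14.675 F [-0.6 -0.6  0.3] M [-0.   -0.01 -0.01] w 88.0
shift tool mm [-21.5  49.7  -2.1]  world [11.6 49.  20. ]
turn deg [ 2.8 -2.5  1.9]
turn deg [-177.2   -2.9   -3.9]
[[395.44060755 216.41023298]
 [402.24717797 163.06872107]
 [393.04270366 258.1884106 ]]
```

View pics/w4.png

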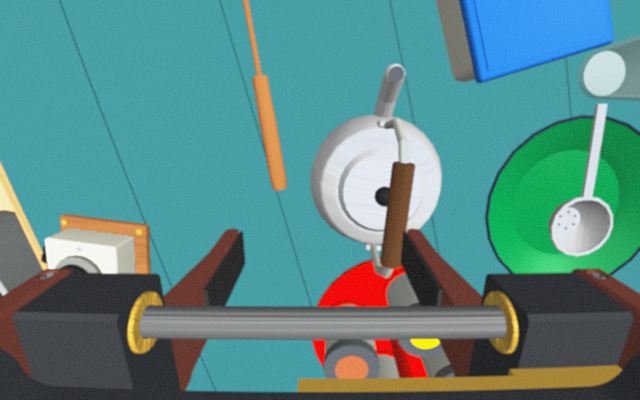

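Handle runs from (402,164) to (392,266) in the picture, within a few pixels of the prediction. The lid, spout and turntable are clear.

```bash
python3 - <<'E'
from h import *
d=load('w4')
i=cv2.imread('pics/w4.png');h=cv2.cvtColor(i,cv2.COLOR_BGR2HSV)
m=((h[...,0]<20)&(h[...,1]>90)&(h[...,2]<160)).astype(np.uint8);m[:, :375]=0;m[:,418:]=0;m[:150]=0;m[275:]=0
m=cv2.morphologyEx(m,cv2.MORPH_OPEN,np.ones((3,3)))
n,l,s,c=cv2.connectedComponentsWithStats(m);k=1+s[1:,4].argmax();r=cv2.minAreaRect(np.argwhere(l==k)[:,::-1].astype(np.float32));print(r,s[k])
b=cv2.boxPoints(r);b=b[np.argsort(b[:,1])];e=[b[:2].mean(0),b[2:].mean(0)]
w=plane(d,e,180);print(w,w.mean(0),np.linalg.norm(w[0]-w[1]),np.degrees(np.arctan2(*(w[1]-w[0])[[1,0]])))
E
```

```text
((396.3154296875, 214.9769287109375), (21.706077575683594, 104.8093490600586), 7.125016689300537) [ 381  163   33  105 2070]
[[466.64424203 296.03088153 180.        ]
 [539.26827345 272.17928699 180.        ]] [502.95625774 284.10508426 180.        ] 76.44048994274942 -18.181506614097508
```

Call:
{"method": "carry_out", "body": {"commands": [[-0.02,0.025,-0.001,3.5,-2.5,1.9],[0,0.024,0,0,0,0],[0,0,0,0,0,0]]}}

```text
t: 15.1
ee_pos: [503.4, 282.9, 244.5]
orientation: [0.244, 1.563, -0.251]
ft_force: [-0.1, -0.8, 0.4]
width: 87.8
```

```bash
python3 - <<'E'
from h import *
go([503,284,159],71.8)
E
```

```text
pos [503.4 282.9 244.5] ydir deg 71.9 x [-0.007 -0.003 -1.   ] z [ 0.951 -0.31  -0.006] q [ 0.49  0.33  1.71  0.    1.1  -0.76] t 15.1 F [-0.1 -0.8  0.4] M [0.05 0.03 0.04] w 87.8
shift tool mm [85.5  1.4 -0.1]  world [ -0.4   1.1 -85.5]
turn deg [ 0.1 -0.3  0.3]
turn deg [-179.9   -0.5   -0.5]
```

Call:
{"method": "carry_out", "body": {"commands": [[0.029,0.001,0,0,-0.3,0.3],[0.028,0,0,0,0,0],[0.026,0,0,0,0,0],[0,0,0,0,0,0]]}}

```text
t: 15.6
ee_pos: [501.5, 282.1, 155.1]
orientation: [0.243, 1.564, -0.252]
ft_force: [-1.2, -0.4, -0.4]
width: 87.8
```

```bash
python3 - <<'E'
from h import *
go([503,284,159],71.8)
E
```

```text
pos [501.5 282.1 155.1] ydir deg 71.9 x [-0.008 -0.005 -1.   ] z [ 0.951 -0.31  -0.006] q [ 0.49  0.44  1.78 -0.    0.93 -0.76] t 15.6 F [-1.2 -0.4 -0.4] M [ 0.01 -0.02 -0.03] w 87.8
shift tool mm [-3.9  2.2  0.8]  world [1.5 1.9 3.9]
turn deg [ 0.1 -0.4  0.4]
turn deg [-179.9   -0.6   -0.6]
```

Close on the handle with small corrections.

Call:
{"method": "carry_out", "body": {"commands": [[-0.004,0.002,0.001,0,-0.4,0.4],[0,0,0,0,0,0],[0,0,0,0,0,0],[0,0,0,0,0,0]], "grip": 1}}

```text
t: 16.1
ee_pos: [504.7, 284.2, 162.0]
orientation: [0.249, 1.553, -0.246]
ft_force: [0.8, -0.5, 0.0]
width: 51.2
```

```bash
python3 - <<'E'
from h import *
go([503,284,159],71.8)
E
```

```text
pos [504.7 284.2 162. ] ydir deg 71.9 x [ 0.004  0.001 -1.   ] z [ 0.951 -0.311  0.003] q [ 0.49  0.43  1.78 -0.    0.93 -0.76] t 16.1 F [ 0.8 -0.5  0. ] M [-0.03  0.    0.05] w 51.2
shift tool mm [ 2.9 -0.7 -1.6]  world [-1.7 -0.2 -3. ]
turn deg [ 0.1  0.2 -0.2]
turn deg [-179.9    0.2    0.3]
```

Call:
{"method": "carry_out", "body": {"commands": [[0.002,0,-0.0015,0,0.2,-0.2],[0,0,0,0,0,0],[0,0,0,0,0,0],[0,0,0,0,0,0],[0,0,0,0,0,0],[0,0,0,0,0,0]]}}

```text
t: 16.85
ee_pos: [503.3, 284.4, 160.1]
orientation: [0.247, 1.557, -0.249]
ft_force: [-0.7, -0.3, 0.2]
width: 15.4
```

```bash
python3 - <<'E'
from h import *
go([503,284,159],71.8)
E
```

```text
pos [503.3 284.4 160.1] ydir deg 71.9 x [-0.    -0.001 -1.   ] z [ 0.951 -0.31   0.   ] q [ 0.49  0.43  1.78 -0.    0.93 -0.76] t 16.85 F [-0.7 -0.3  0.2] M [-0.01 -0.03 -0.05] w 15.4
shift tool mm [ 1.1 -0.5 -0.2]  world [-0.3 -0.4 -1.1]
turn deg [0.1 0.  0.1]
turn deg [-1.799e+02 -1.000e-01  0.000e+00]
```

Call:
{"method": "carry_out", "body": {"commands": [[-0.01,0,0,0,0,0],[-0.02,0,0,0,0,0],[-0.03,0,0,0,0,0],[-0.03,0,0,0,0,0],[-0.03,0,0,0,0,0],[-0.02,0,0,0,0,0],[-0.01,0,0,0,0,0],[0,0,0,0,0,0]]}}

```text
t: 17.85
ee_pos: [498.6, 283.2, 311.1]
orientation: [0.241, 1.568, -0.254]
ft_force: [0.1, 0.7, -6.6]
width: 15.2
```

```bash
python3 - <<'E'
from h import *
go([534.5,-401.7,310],71.8)
E
```

```text
pos [498.6 283.2 311.1] ydir deg 71.9 x [-0.013 -0.006 -1.   ] z [ 0.951 -0.31  -0.01 ] q [ 0.5   0.26  1.65  0.    1.24 -0.76] t 17.85 F [ 0.1  0.7 -6.6] M [ 0.03 -0.06  0.06] w 15.2
shift tool mm [   5.1 -640.   246.5]  world [  35.9 -684.9   -1.1]
turn deg [ 0.1 -0.6  0.6]
turn deg [-179.9   -0.9   -0.9]
```

Call:
{"method": "carry_out", "body": {"commands": [[0,-0.01,0.004,0,-0.6,0.6],[0,-0.025,0.01,0,0,0],[0,-0.04,0.0154,0,0,0],[0,-0.04,0.0154,0,0,0],[0,-0.04,0.0154,0,0,0],[0,-0.04,0.0154,0,0,0],[0,-0.04,0.0154,0,0,0],[0,-0.04,0.0154,0,0,0]]}}

```text
t: 18.85
ee_pos: [508.6, -22.5, 302.4]
orientation: [0.24, 1.567, -0.248]
ft_force: [0.8, -0.3, -6.3]
width: 14.9
```

```bash
python3 - <<'E'
from h import *
go([534.5,-401.7,310],71.8)
E
```

```text
pos [508.6 -22.5 302.4] ydir deg 72.2 x [-0.011 -0.003 -1.   ] z [ 0.952 -0.305 -0.009] q [-0.07  0.17  1.79 -0.    1.19 -1.32] t 18.85 F [ 0.8 -0.3 -6.3] M [ 0.04 -0.1  -0.02] w 14.9
shift tool mm [  -6.7 -353.2  140.5]  world [  25.9 -379.2    7.6]
turn deg [ 0.4 -0.5  0.4]
turn deg [-179.6   -0.6   -0.8]
```

Call:
{"method": "carry_out", "body": {"commands": [[-0.002,-0.04,0.016,0.4,-0.5,0.4],[-0.002,-0.04,0.016,0,0,0],[-0.002,-0.04,0.016,0,0,0],[-0.001,-0.04,0.016,0,0,0],[-0.001,-0.04,0.016,0,0,0],[0,-0.035,0.014,0,0,0],[0,-0.02,0.008,0,0,0],[0,-0.01,0.004,0,0,0]]}}

```text
t: 19.85
ee_pos: [517.2, -320.8, 301.3]
orientation: [0.256, 1.568, -0.252]
ft_force: [-0.4, 1.6, -6.9]
width: 15.0
```

Call:
{"method": "carry_out", "body": {"commands": [[0,0,0,0,0,0],[0,0,0,0,0,0]]}}

```text
t: 20.1
ee_pos: [516.8, -319.6, 300.6]
orientation: [0.257, 1.569, -0.251]
ft_force: [-0.3, -0.6, -5.6]
width: 15.3
```

```bash
python3 - <<'E'
from h import *
go([534.5,-401.7,256],71.8)
E
```

```text
pos [ 516.8 -319.6  300.6] ydir deg 71.5 x [-0.013  0.006 -1.   ] z [ 0.948 -0.317 -0.014] q [-0.57  0.33  1.59 -0.    1.24 -1.82] t 20.1 F [-0.3 -0.6 -5.6] M [0.06 0.01 0.01] w 15.3
shift tool mm [ 43.9 -72.3  43.5]  world [ 17.7 -82.1 -44.6]
turn deg [-0.3 -0.8 -0.1]
turn deg [ 1.797e+02 -1.000e-01  1.200e+00]
```

Call:
{"method": "carry_out", "body": {"commands": [[0.003,-0.03,0.017,-0.3,-0.8,-0.1],[0,-0.03,0.017,0,0,0],[0,-0.012,0.007,0,0,0],[0,0,0,0,0,0]]}}

```text
t: 20.6
ee_pos: [534.6, -397.2, 297.6]
orientation: [0.246, 1.557, -0.243]
ft_force: [-0.1, 0.1, -6.5]
width: 15.6
```

```bash
python3 - <<'E'
from h import *
go([534.5,-401.7,256],71.8)
E
```

```text
pos [ 534.6 -397.2  297.6] ydir deg 72.2 x [ 0.     0.002 -1.   ] z [ 0.952 -0.307 -0.   ] q [-0.66  0.42  1.46  0.    1.27 -1.92] t 20.6 F [-0.1  0.1 -6.5] M [ 0.    0.01 -0.05] w 15.6
shift tool mm [41.5 -4.4  1.3]  world [ -0.1  -4.5 -41.6]
turn deg [ 0.4 -0.  -0.1]
turn deg [-179.6    0.2   -0. ]
```

Call:
{"method": "carry_out", "body": {"commands": [[0.015,-0.003,0.001,0.4,0,0],[0.013,-0.001,0,0,0,0],[0.01,0,0,0,0,0],[0,0,0,0,0,0]]}}

```text
t: 21.1
ee_pos: [533.5, -397.6, 255.7]
orientation: [0.252, 1.56, -0.245]
ft_force: [-0.6, -0.4, -6.5]
width: 15.2
```

```bash
python3 - <<'E'
from h import *
go([534.5,-401.7,248],71.8)
snap('side','s5.png');snap('top','t5.png')
a=cv2.imread('pics/s5.png')[270:400,280:440];b=cv2.imread('pics/t5.png')[140:270,420:550]
cv2.imwrite('pics/p5.png',np.hstack([cv2.resize(a,(440,357)),cv2.resize(b,(357,357))]))
E
```

```text
pos [ 533.5 -397.6  255.7] ydir deg 71.8 x [-0.002  0.005 -1.   ] z [ 0.95  -0.312 -0.004] q [-0.66  0.45  1.5   0.    1.19 -1.91] t 21.1 F [-0.6 -0.4 -6.5] M [ 0.03  0.08 -0.02] w 15.2
shift tool mm [ 7.7 -3.7  2.3]  world [ 1.  -4.1 -7.7]
turn deg [ 0.  -0.2 -0.2]
turn deg [-180.     0.4   -0.4]
```

View pics/p5.png

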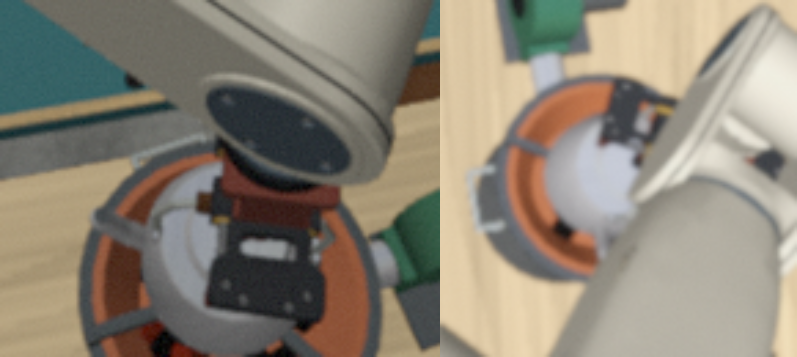

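The kettle hangs centred over the three rests in both views. Lower it gently, watching the force.

Call:
{"method": "carry_out", "body": {"commands": [[0.001,-0.003,0.002,0,-0.2,-0.2],[0.002,-0.001,0,0,0,0],[0.001,0,0,0,0,0]]}}

```text
t: 21.58
ee_pos: [535.4, -403.5, 254.2]
orientation: [0.247, 1.553, -0.25]
ft_force: [0.3, 0.0, -7.1]
width: 15.2
```

Call:
{"method": "carry_out", "body": {"commands": [[0.0015,0,0,0,0,0],[0.0015,0,0,0,0,0]]}}

```text
t: 21.82
ee_pos: [535.4, -403.6, 251.2]
orientation: [0.247, 1.552, -0.251]
ft_force: [0.3, 0.1, -5.3]
width: 15.3
```

```bash
python3 - <<'E'
from h import *
go([534.5,-401.7,248],71.8)
E
```

```text
pos [ 535.4 -403.6  251.2] ydir deg 71.8 x [ 0.004 -0.003 -1.   ] z [ 0.95  -0.312  0.005] q [-0.66  0.46  1.5   0.    1.18 -1.92] t 21.825 F [ 0.3  0.1 -5.3] M [ 0.01  0.02 -0.01] w 15.3
shift tool mm [ 3.2  1.5 -1.5]  world [-0.9  1.9 -3.2]
turn deg [0.  0.3 0.1]
turn deg [-1.8e+02 -1.0e-01  4.0e-01]
```

Call:
{"method": "carry_out", "body": {"commands": [[0.001,0.001,-0.001,0,0.3,0.1],[0.001,0,0,0,0,0]]}}

```text
t: 22.08
ee_pos: [535.0, -402.2, 249.9]
orientation: [0.249, 1.557, -0.249]
ft_force: [-1.7, 2.3, 2.1]
width: 15.3
```

Call:
{"method": "carry_out", "body": {"commands": [[0.001,0,0,0,0,0],[0,0,0,0,0,0]]}}

```text
t: 22.32
ee_pos: [535.3, -402.3, 250.1]
orientation: [0.249, 1.556, -0.249]
ft_force: [-0.6, 0.7, -5.1]
width: 15.2
```

```bash
python3 - <<'E'
from h import *
go([534.5,-401.7,248],71.8)
E
```

```text
pos [ 535.3 -402.3  250.1] ydir deg 71.8 x [ 0.001 -0.    -1.   ] z [ 0.95  -0.312  0.001] q [-0.66  0.46  1.5   0.    1.18 -1.92] t 22.325 F [-0.6  0.7 -5.1] M [ 0.13  0.14 -0.07] w 15.2
shift tool mm [ 2.1  0.3 -1. ]  world [-0.8  0.6 -2.1]
turn deg [0.  0.1 0. ]
turn deg [-1.8e+02 -0.0e+00  1.0e-01]
```

Call:
{"method": "carry_out", "body": {"commands": [[0.001,0,0,0,0,0],[0.0005,0,0,0,0,0]]}}

```text
t: 22.58
ee_pos: [535.7, -402.4, 250.0]
orientation: [0.248, 1.554, -0.249]
ft_force: [-2.1, 1.7, 2.3]
width: 15.0
```

```bash
python3 - <<'E'
from h import *
go([534.5,-401.7,248],71.8)
E
```

```text
pos [ 535.7 -402.4  250. ] ydir deg 71.8 x [ 0.002 -0.001 -1.   ] z [ 0.95  -0.312  0.002] q [-0.66  0.46  1.5   0.    1.18 -1.92] t 22.575 F [-2.1  1.7  2.3] M [ 0.36  0.32 -0.02] w 15.0
shift tool mm [ 2.   0.3 -1.3]  world [-1.2  0.7 -2. ]
turn deg [0.  0.1 0. ]
turn deg [-180.    -0.     0.2]
```

Call:
{"method": "carry_out", "body": {"commands": [[0.0015,0,0,0,0,0],[0.001,0,0,0,0,0]]}}

```text
t: 22.82
ee_pos: [536.3, -402.6, 250.1]
orientation: [0.247, 1.552, -0.25]
ft_force: [-2.0, 3.8, 5.2]
width: 15.2
```

```bash
python3 - <<'E'
from h import *
go([534.5,-401.7,248],71.8)
E
```

```text
pos [ 536.3 -402.6  250.1] ydir deg 71.8 x [ 0.004 -0.002 -1.   ] z [ 0.95  -0.312  0.005] q [-0.66  0.46  1.5   0.    1.17 -1.92] t 22.825 F [-2.   3.8  5.2] M [ 0.55  0.55 -0.01] w 15.2
shift tool mm [ 2.   0.3 -2. ]  world [-1.8  0.9 -2.1]
turn deg [0.  0.3 0. ]
turn deg [-1.8e+02 -1.0e-01  4.0e-01]
```

The kettle no longer goes down and its weight is carried, so I'll release it.

Call:
{"method": "carry_out", "body": {"commands": [[0,0,0,0,0,0],[0,0,0,0,0,0],[0,0,0,0,0,0],[0,0,0,0,0,0],[0,0,0,0,0,0],[0,0,0,0,0,0],[0,0,0,0,0,0]], "grip": 0}}

```text
t: 23.7
ee_pos: [537.2, -403.7, 249.9]
orientation: [0.246, 1.549, -0.251]
ft_force: [-0.0, -0.5, -1.0]
width: 81.8
```

```bash
python3 - <<'E'
from h import *
go([534.5,-401.7,350],71.8)
E
```

```text
pos [ 537.2 -403.7  249.9] ydir deg 71.8 x [ 0.006 -0.004 -1.   ] z [ 0.95  -0.312  0.007] q [-0.66  0.46  1.5   0.    1.17 -1.92] t 23.7 F [-0.  -0.5 -1. ] M [-0.02 -0.03 -0.01] w 81.8
shift tool mm [-100.1    0.8   -2.5]  world [ -2.7   2.  100.1]
turn deg [0.  0.4 0.1]
turn deg [-180.    -0.2    0.7]
```

Now straight up, then back off towards the base side so the cameras can see.

Call:
{"method": "carry_out", "body": {"commands": [[-0.02,0,0,0,0,0],[-0.04,0,0,0,0,0],[-0.045,0,0,0,0,0],[-0.045,0,0,0,0,0],[0,0.04,-0.03,0,0,0],[0,0.04,-0.03,0,0,0],[0,0.04,-0.03,0,0,0],[0,0.04,-0.03,0,0,0]]}}

```text
t: 24.7
ee_pos: [472.0, -211.9, 414.2]
orientation: [0.245, 1.538, -0.257]
ft_force: [0.2, 0.6, 1.3]
width: 87.5
```

Call:
{"method": "carry_out", "body": {"commands": [[0,0.04,-0.01,0,0,0],[0,0.04,-0.01,0,0,0],[0,0.04,-0.01,0,0,0],[0,0.04,-0.01,0,0,0],[0,0,0,0,0,0],[0,0,0,0,0,0]]}}

```text
t: 25.45
ee_pos: [483.5, -40.2, 423.2]
orientation: [0.242, 1.524, -0.255]
ft_force: [0.1, -0.9, 0.3]
width: 87.9
```

```bash
python3 - <<'E'
from h import *
go([534.5,-401.7,350])
T=snap('top','t6.png');S=snap('side','s6.png')
a=cv2.imread('pics/s6.png')[220:400,270:450];b=cv2.imread('pics/t6.png')[150:270,360:540]
cv2.imwrite('pics/p6.png',np.hstack([cv2.resize(a,(360,360)),cv2.resize(b,(430,360))][:2]))
for d,f in((T,'top'),(S,'side')): print(f,proj(d,[[534.5,-401.7,266],[531.5,-90,97]]))
E
```

```text
pos [483.5 -40.2 423.2] ydir deg 71.8 x [ 0.031 -0.013 -0.999] z [ 0.949 -0.313  0.033] q [-0.1   0.01  1.7  -0.01  1.4  -1.35] t 25.45 F [ 0.1 -0.9  0.3] M [-0.01  0.01  0.01] w 87.9
shift tool mm [  79.5 -327.2  159. ]  world [  51.  -361.5  -73.2]
top [[500.32576214 194.47873764]
 [385.52455782 204.72621802]]
side [[371.98129184 348.97249083]
 [334.43153273 254.80015174]]
```

View pics/p6.png

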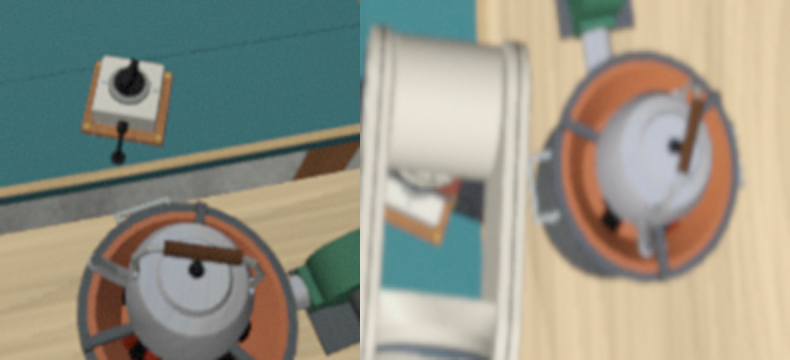

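The kettle stands upright on the rests, with its handle midpoint near (372,346) in the side view and (498,195) in the top view. One numeric check, then hand in if it agrees.

```bash
python3 - <<'E'
from h import *
T,S=load('t6'),load('s6')
C=[]
for f,d,x0,y0,x1,y1 in(('t6',T,485,170,520,220),('s6',S,340,335,400,356)):
    i=cv2.imread(f'pics/{f}.png');h=cv2.cvtColor(i,cv2.COLOR_BGR2HSV)
    m=((h[...,0]<20)&(h[...,1]>80)&(h[...,2]<130)).astype(np.uint8);k=np.zeros_like(m);k[y0:y1,x0:x1]=1
    n,l,s,c=cv2.connectedComponentsWithStats(m*k);j=1+s[1:,4].argmax();C.append(c[j]);print(f,s[j],c[j])
p,g=tri(T,C[0],S,C[1]);print('handle',p,g,'off centre',p[:2]-[534.5,-401.7])
for n in('glass','x')[:0]:pass
a=cv2.absdiff(cv2.imread('pics/top0.png'),cv2.imread('pics/t6.png'))[100:320,160:320].max(2)>60
n,l,s,c=cv2.connectedComponentsWithStats(a.astype(np.uint8));print('changed blobs top',[(s[j]+[160,100,0,0,0]).tolist() for j in range(1,n) if s[j,4]>15])
if np.hypot(*(p[:2]-[534.5,-401.7]))<15 and abs(p[2]-266)<8: print(ctrl.close_job())
E
```

```text
t6 [494 183  10  24  84] [498.25       193.54761905]
s6 [352 335  40  17 263] [372.75285171 345.69581749]
handle [ 537.45872418 -395.94836388  265.74950852] 0.3504025731247459 off centre [2.95872418 5.75163612]
changed blobs top [[249, 198, 38, 39, 1004], [262, 208, 6, 13, 23], [160, 295, 22, 20, 307], [163, 314, 19, 6, 73]]
the job is handed in; nothing more can be done
None
```

The knob is on its third click, the kettle is on the jiko's pot rests and released, and I handed the job in at about 25.5 s of the 72 s allowed. No verdict was reported.

- **Knob:** I turned it anticlockwise through two notches to the off stop. There it resisted with about 0.34 N m, roughly 4.5° past the notch and well short of breaking. I then turned it 108° clockwise. The torque was near zero there, and a wrist picture after release showed the wing still in line with that angle.
- **Kettle:** I set it down in 1–2 mm steps, with readings of at most about 12 N between kettle and jiko, then let go. Afterwards I measured the handle at 265.7 mm (266 expected) and about 6.5 mm off the rests' centre (25 mm allowed). It looked upright in both views.
- **Bystanders:** comparing the top view before and after, the only changes over the table were the kettle's old place and the arm. I didn't measure each item separately.

**One mismatch:** contact came at a tool height of about 250 mm, against the 248 mm I expected. That is about the accuracy of the measurements, and the final handle height agreed.

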